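# Lock down the spring ejector of a welding jig

## Robot

A 6-joint arm with a two-finger parallel gripper is mounted at the origin on the work surface. World frame = base frame: x ahead of the robot, y to its left, z up, the work surface at z = 0. Lengths are in mm, angles in rad, forces in N, time in s.
With the tool pointing down it reaches from about 250 to 775 mm from the base axis. Payload 4 kg.
Tool frame: the origin (TCP) lies at the very end of the fingers, on their centre line; the grasp point (between the pads) lies 19 mm behind it (arm.pinch_z is the distance from the TCP to the grasp point, in mm); z points along the fingers, y is the line along which they close (so a half turn about z gives the same grasp; the last joint's range is limited). The gripper opens to 94 mm and grips with 3 to 60 N. Pads are 16 mm wide; open, the fingers measure 119 mm over their backs; the gripper's body (75 mm by 177 mm) begins 78 mm behind the grasp point.
Start: joints at [1.214, 0.087, 1.371, -0, 1.684, -0.103], TCP at [138.105, 532.398, 205.506] pointing down, gripper open.
Joint ranges: [-3.1, 3.1], [-0.76, 2.03], [0.27, 2.55], [-1.08, 4.22], [0.17, 2.65], [-2.57, 2.57]. Speed limits (rad/s): [2.79, 2.79, 3.14, 3.14, 3.14, 3.14].

## Interface

Orientations are given as a rotation vector (axis times angle).
In Python, from station import arm, viewer gives the robot as it stands.
- The arm moves only by the shell command python3 -m inch 'ROWS' [OPENING] [FORCE]. ROWS is a JSON object of lists of equal length, an entry for each row: "dp": the shift along the tool's x, y, z in mm, a list of three; "turn": the turn about the tool's z in rad. In form: {"dp": [[x, y, z], ...], "turn": [turn, ...]}. A call has 1 to 10 rows; each row is the pose to reach, as a shift and turn from the pose commanded when the call began, along the tool's axes at that moment; what a row does not reach only later rows make up. A row lasts 1/10 s, in which the tool goes at most 50 mm and 8.59 degrees, less where a joint would pass 70% of its speed; a pose out of reach is approached as far as the arm can. A call with a gripper value outside its range is refused whole. OPENING is the closure, from 0 (fully open) to 1 (shut), set as the call begins (- or left out, the last holds). The fingers move at their own pace and stop on an object; FORCE is the grip in N (left out, the last holds). Time passes only in rows, so rows that repeat a pose let the fingers close. It gives the time, the measured TCP pose, the force, the opening and the grip force at its end, in the units of the state.
- arm.get_obs(): the state, without advancing time (a new reading comes with each control period).
- viewer.snapshot(name): name is "scene" or "top" or "wrist"; returns a dict with "image" (384x512x3 uint8, red, green, blue), "K" (3x3 intrinsics, pixels), "rvec" (rotation vector, rad) and "tvec" (3), from world to camera coordinates, as OpenCV has them. Camera axes: x right, y down, z forward; pixel columns grow to the right and rows downward; lengths in mm; the calibration is good to about 2 mm. A picture is of the moment at which its call begins. There is no depth.
- arm.close_job(): hands the job in; it is judged then, once.
The state is a dict: "clock": time; "joints": joint angles; "qvel": joint speeds; "joint_efforts": joint torques, N m; "tool_pos": TCP position; "eef_rot": TCP orientation; "force": force on the tool from outside, world axes, zero at the start; "wrist_torque": the same for the moment, N m; "grip_width": opening from 0.0 (shut) to 1.0 (fully open); "finger_force": force on a finger pad.
Only numpy, scipy, OpenCV 4.12 (cv2) and the standard library are available. Lean on these libraries where they do the work, as an engineer would, in place of code of your own. Each camera call takes 0.05 s, during which the arm holds its last target. There are 200 camera calls.

## Task

The round spring ejector of the welding jig is standing up and must be locked down. Pick up the keeper bar by its grip, lay it across the ejector in front of the two claws, press the ejector down into its housing with the bar, and with it still held down slide the bar fully home under both claws, then let it rise behind their lips so that it stays there and keeps the ejector trapped. Lean on the jig with no more than 30 N, and leave the other things on the table alone.

Things in the scene. Friction and masses are not known exactly. Their poses are not given: they have to be found in the camera images.
- jig: Steel welding jig fixed to the table, base block 150 x 170 x 30 mm (x, y, z). Origin: centre of its underside, z up; +x is the way the bar slides home, y runs through both claws. Its upper part (ledges, claws, ejector) is packed up by shims of unknown thickness P, 0 to 28 mm, anew each time: find it by touch. All mm below are in this frame. Ejector's ring housing: 74 mm wide, top z = 42 + P.
- press_spot (a point): Point in front of the claws, fixed at x = -26, y = 0, z = 45 mm of the jig; the bar's origin comes here, but P higher, when pressed down. Two ledges (y = 44 to 66 and -66 to -44, x = -49 to 25) with level tops at z = 45 + P: the bar's ends bottom on them, felt as a sharp rise over the spring's force. Before the claws (x below -8) they are open from above. Axes as the jig's.
- home (a point): Point fixed at x = 6.5, y = 0, z = 51 mm of the jig; the bar's origin ends here, but P higher. A claw on each ledge, open to -x: back wall face at x = 17; lip over x = -8 to 17, underside z = 59 + P, top 67 + P; along its front edge (x -8 to -4) a lug hangs to z = 55 + P. A bar on the ledges passes the lugs with 2 mm room; behind them it rises to the lips and cannot slide back.
- ejector_axis (a point): Point fixed on the axis of the flat-topped round aluminium ejector (diameter 56 mm), at x = -8, y = 0, z = 63 mm of the jig: the ejector's top, standing free, is P higher, 18 mm above the ledges. It moves straight down against its spring to flush with the ledges and up to 4 mm more. Spring: about 3 N when free, 8.4 N when flush with the ledges, 6.6 N with the bar trapped up against the lips.
- keeper: Loose steel keeper bar, about 0.18 kg, 18 mm wide (x), 140 mm long (y), 8 mm thick, lying flat, with an upright grip in its middle: 12 mm thick (x), 24 mm long (y), from 8 to 44 mm above the underside. Origin: centre of the underside, z up. Same either way round. Home, it lies along the jig's y axis, origin x = 5 to 8 mm, y within 8 mm of the middle, z = 51 + P mm of the jig.
- offcut: Bystander: loose flat steel offcut without a grip, 30 x 120 x 10 mm, origin at the centre of its underside.
- magnet: Bystander: loose red square welding magnet, 70 x 70 x 18 mm, origin at the centre of its underside.
- disc: Bystander: loose dark grinding disc lying flat, diameter 115 mm, 12 mm thick, origin at the centre of its underside.
There are look-alikes about, which are no part of the job. Leave any blue or turquoise look-alike of the keeper alone.

How it is judged:
By the outcome, as a careful person would: the job done as asked, in the order asked, and still so for the second after the job is handed in, with the robot touching nothing.
It also fails if it takes over 64 s, if anything falls off the work surface, if the arm or the gripper's body presses on something with over 40 N, if the wrist force passes 120 N, or if a joint passes its speed limit or range.

## Working session

There is one attempt and no reset: what is moved stays moved. The work goes in short steps, Python scripts to look and compute and a shell command to move; the robot and the scene stay as the last step left them, time stands still between calls to the robot, and variables do not carry over. Pictures are saved under pics/ and viewed, at most 10 in all, crops included, and the job is handed in when it is done.

```bash
ls; mkdir -p pics
cat > h.py <<'E'
import numpy as np, cv2
from station import arm, viewer
def snap(n):
    s=viewer.snapshot(n); return s
def save(s,f,box=None,k=1):
    im=s["image"][:,:,::-1]
    if box: im=im[box[1]:box[3],box[0]:box[2]]
    cv2.imwrite("pics/"+f,cv2.resize(im,None,fx=k,fy=k,interpolation=cv2.INTER_CUBIC))
def ray(s,uv,z):
    R=cv2.Rodrigues(np.array(s["rvec"],float))[0];t=np.array(s["tvec"],float).ravel()
    c=-R.T@t
    d=R.T@np.linalg.inv(np.array(s["K"]))@np.array([uv[0],uv[1],1.])
    return c+d*(z-c[2])/d[2]
def proj(s,p):
    return cv2.projectPoints(np.array(p,float).reshape(-1,3),np.array(s["rvec"],float),np.array(s["tvec"],float),np.array(s["K"],float),None)[0].reshape(-1,2)
E
python3 - <<'E'
from h import *
import pickle
d={}
for n in ("scene","top","wrist"):
    d[n]=snap(n)
pickle.dump(d,open("d0.pkl","wb"))
cv2.imwrite("pics/top0.png",cv2.resize(d["top"]["image"][:,:,::-1],(800,600),interpolation=cv2.INTER_CUBIC))
cv2.imwrite("pics/scene0.png",cv2.resize(d["scene"]["image"][:,:,::-1],(800,600),interpolation=cv2.INTER_CUBIC))
for n in d:
    R=cv2.Rodrigues(np.array(d[n]["rvec"],float))[0];print(n,-R.T@np.array(d[n]["tvec"]).ravel(),d[n]["K"])
print(arm.get_obs())
E
```

```text
pics
scene [1352.3260027   423.78009558  927.26761871] [[492.60630418   0.         249.83004935]
 [  0.         492.60630418 189.90489251]
 [  0.           0.           1.        ]]
top [ 296.05898633  -44.60437482 1200.40015071] [[424.225202     0.         256.45947598]
 [  0.         424.225202   191.05059024]
 [  0.           0.           1.        ]]
wrist [ 57.28921364 553.32661492 383.81157724] [[310.71193126   0.         251.62577372]
 [  0.         310.71193126 189.97749701]
 [  0.           0.           1.        ]]
{'clock': 0.15, 'joints': array([ 1.21391430e+00,  8.78220573e-02,  1.37187847e+00,  1.85018911e-06,
        1.68361702e+00, -1.03083200e-01]), 'qvel': array([ 0.00110902, -0.00182625, -0.00575516,  0.00120966,  0.00089037,
        0.00014501]), 'joint_efforts': array([ 1.35932794e-03, -3.40643191e+01, -3.02794003e+01,  7.17471074e-02,
        3.05265561e-02, -1.23289883e-04]), 'tool_pos': array([137.94374939, 531.98881972, 204.56745575]), 'eef_rot': array([-3.97546691e-01, -3.11593844e+00,  2.63712888e-03]), 'force': array([-0.60377879,  0.22043559,  0.19071555]), 'wrist_torque': array([0.03369742, 0.00198738, 0.03241102]), 'finger_force': 0.0, 'grip_width': 0.9969501718987959}
```

View pics/top0.png

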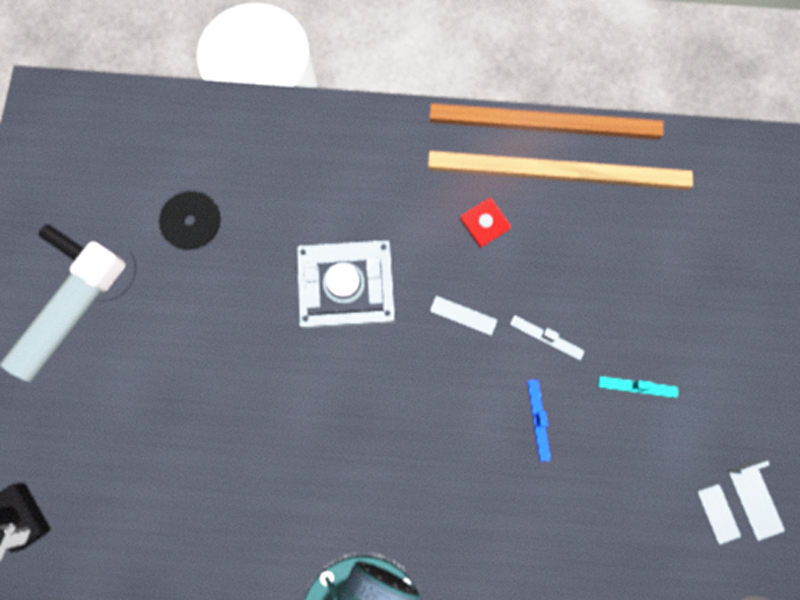

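View pics/scene0.png

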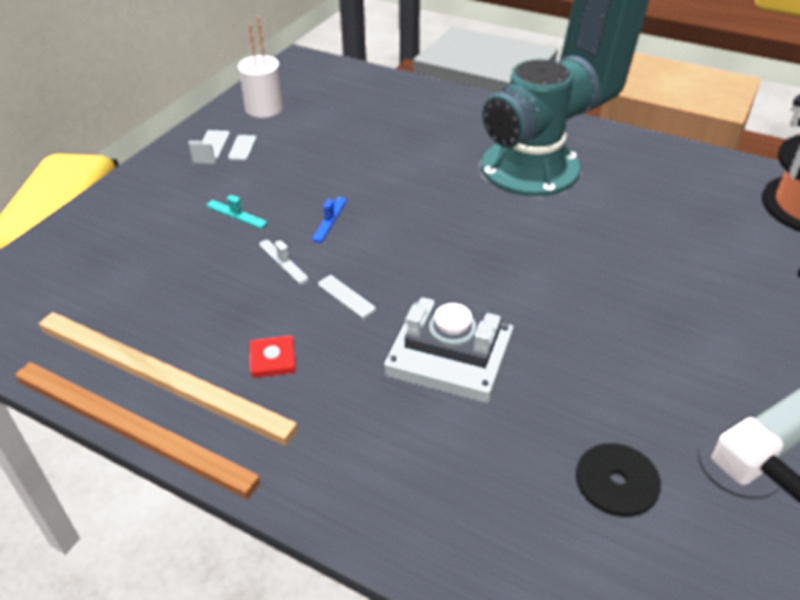

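Top view shows these candidates for the keeper (800x600 px):
- bare steel bar with a grip at (548,337)
- gripless offcut at (464,315)
- blue bar at (540,420)
- turquoise bar at (638,387)
- white plates at (720,515) and (757,500)

I choose (548,337), because it is steel and has an upright grip. The jig is at (346,283). A close crop will check both.

Run:
```python
from h import *
import pickle
d=pickle.load(open("d0.pkl","rb"))
t=d["top"]["image"][:,:,::-1];s=d["scene"]["image"][:,:,::-1]
def c(im,x,y,w,h,k):return cv2.resize(im[y:y+h,x:x+w],(w*k,h*k),interpolation=cv2.INTER_CUBIC)
a=np.hstack([c(t,183,146,78,74,5),c(s,240,180,78,74,5)])
b=np.hstack([c(t,270,180,110,44,5),c(s,155,140,46,44,5)])
w=max(a.shape[1],b.shape[1])
p=lambda i:np.pad(i,((0,0),(0,w-i.shape[1]),(0,0)))
o=np.vstack([p(a),p(b)]);print(o.shape);cv2.imwrite("pics/c1.png",o[:600,:800])
# masks, top
im=d["top"]["image"];hsv=cv2.cvtColor(im,cv2.COLOR_RGB2HSV)
m=((hsv[...,2]>140)&(hsv[...,1]<50)).astype(np.uint8)
n,l,st,ce=cv2.connectedComponentsWithStats(m)
for i in range(1,n):
    if st[i,4]>60:
        cs=cv2.findContours((l==i).astype(np.uint8),0,2)[0][0]
        r=cv2.minAreaRect(cs);print(st[i],ce[i],r,ray(d["top"],r[0],8)[:2],[ray(d["top"],q,8)[:2].round() for q in cv2.boxPoints(r)] if st[i,4]<8000 else '')
```

```text
(590, 780, 3)
[    0     0   512    79 31220] [280.30970532  30.91963485] ((255.5, 39.0), (78.0, 511.0), 90.0) [1039.6978271    22.73241179] 
[ 190  153   63   57 2883] [220.74401665 179.76552203] ((220.38449096679688, 181.0362091064453), (53.90681838989258, 61.834293365478516), 86.633544921875) [576.64276192  85.82548878] [array([644., 188.]), array([670.,   9.]), array([511., -14.]), array([486., 160.])]
[   0  154   81   91 2442] [ 40.41769042 197.88493038] ((39.08920669555664, 200.18402099609375), (29.022232055664062, 102.37043762207031), 37.5685920715332) [477.49295398 598.12476652] [array([377., 701.]), array([629., 569.]), array([581., 492.]), array([334., 626.])]
[275 189  44  26 544] [296.41544118 201.41727941] ((296.4557800292969, 201.33978271484375), (43.845035552978516, 12.531904220581055), 21.447736740112305) [ 535.14963392 -137.19469569] [array([536., -72.]), array([571., -83.]), array([ 534., -202.]), array([ 499., -191.])]
[326 201  49  30 447] [350.07158837 215.32438479] ((350.6715393066406, 214.69052124023438), (51.92884063720703, 10.518098831176758), 27.14968109130
[... 422 characters left out ...]
] [459.97723577 328.71382114] ((459.9415588378906, 328.5238952636719), (38.53641128540039, 16.23914337158203), 67.7509765625) [ 224.43402638 -596.38657382] [array([ 259., -557.]), array([ 279., -598.]), array([ 190., -635.]), array([ 171., -595.])]
[  0 335  19  24 195] [  7.72820513 344.71282051] ((7.635035037994385, 348.003662109375), (14.865822792053223, 24.007450103759766), 19.98310661315918) [ 74.26332999 604.56460713] [array([ 50., 629.]), array([108., 620.]), array([ 99., 580.]), array([ 41., 590.])]
[204 365  10  10  67] [208.56716418 369.25373134] ((208.5, 369.5), (9.0, 9.0), 90.0) [65.54242598 65.32042508] [array([76., 78.]), array([78., 55.]), array([55., 52.]), array([54., 76.])]
```

View pics/c1.png

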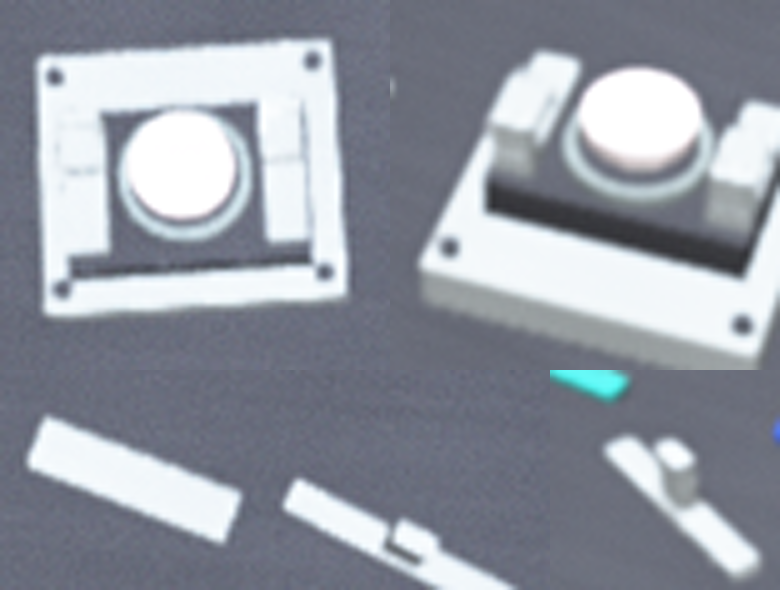

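The crop confirms the steel bar with the upright grip, at (350,214) in raw top pixels. On the jig, the claws sit on the far side (world +x) and the open ledges face the robot. Next I work out the move to hover above the keeper.

```bash
cat >> h.py <<'E'
from scipy.spatial.transform import Rotation as Ro
def go(x,y,z,ydir=None,o=None):
    "shift and turn from present pose; ydir = world direction (deg) of tool y (mod 180)"
    o=o or arm.get_obs();R=Ro.from_rotvec(o["eef_rot"]).as_matrix()
    dp=R.T@(np.array([x,y,z])-o["tool_pos"])
    tn=0
    if ydir is not None:
        a=np.degrees(np.arctan2(R[1,1],R[0,1]))
        w=(ydir-a+90)%180-90; tn=-np.radians(w)
    print("dp",dp.round(1),"turn",round(tn,4),"q",o["joints"].round(2),"pos",o["tool_pos"].round(1),"F",o["force"].round(1),"t",o["clock"])
E
python3 - <<'E'
from h import *
import pickle
d=pickle.load(open("d0.pkl","rb"));s=d["top"]
o=arm.get_obs();R=Ro.from_rotvec(o["eef_rot"]).as_matrix();print(R.round(3))
im=s["image"];hsv=cv2.cvtColor(im,cv2.COLOR_RGB2HSV)
m=((hsv[...,2]>140)&(hsv[...,1]<50))
v,u=np.nonzero(m[195:235,322:380]);P=np.array([ray(s,(a+322,b+195),8)[:2] for a,b in zip(u,v)])
c=P.mean(0);U,S,V=np.linalg.svd(P-c);ax=V[0];pr=(P-c)@ax
print("keeper c",c,"axis deg",np.degrees(np.arctan2(ax[1],ax[0])),"mid",c+ax*(pr.max()+pr.min())/2,"len",np.ptp(pr))
print("grip proj", proj(s,[*(c+ax*(pr.max()+pr.min())/2),44]))
# jig holes
g=cv2.cvtColor(im,cv2.COLOR_RGB2GRAY)
H=[]
for a,b in ((54,77),(312,60),(325,271),(62,289)):
    x=int(183+a/5);y=int(146+b/5);w=255-g[y-4:y+5,x-4:x+5].astype(float);w=np.clip(w-w.min()-40,0,None)
    yy,xx=np.mgrid[-4:5,-4:5];k=(abs(xx)<=2)&(abs(yy)<=2);w=w*k
    q=(x+(w*xx).sum()/w.sum(),y+(w*yy).sum()/w.sum());H.append(ray(s,q,30)[:2])
H=np.array(H);print("holes",H.round(1),"c",H.mean(0),np.linalg.norm(H-np.roll(H,1,0),axis=1))
for i,j in((0,1),(3,2)):e=H[i]-H[j];print("jig y deg",np.degrees(np.arctan2(e[1],e[0])))
for i,j in((0,3),(1,2)):e=H[i]-H[j];print("jig x deg",np.degrees(np.arctan2(e[1],e[0])))
kd=np.degrees(np.arctan2(ax[1],ax[0]))
mid=c+ax*(pr.max()+pr.min())/2
go(*mid,200,kd+90)
E
```

```text
[[-0.968  0.251 -0.001]
 [ 0.251  0.968 -0.002]
 [ 0.    -0.002 -1.   ]]
keeper c [ 507.4360506  -291.35962677] axis deg 66.94033991959456 mid [ 507.3330402  -291.60160322] len 144.6269846634711
grip proj [[352.90232457 213.28268638]]
holes [[624.1 166.4]
 [646.1  19.9]
 [523.3   2. ]
 [502.3 147.4]] c [573.9251693   83.92097966] [123.26793078 148.18537494 124.06928673 146.85803134]
jig y deg 98.54274966082134
jig y deg 98.2298058772526
jig x deg 8.88425781722432
jig x deg 8.26806385715686
dp [-564.3 -704.5    5.7] turn -1.4221 q [ 1.21  0.09  1.37  0.    1.68 -0.1 ] pos [137.9 532.  204.6] F [-0.6  0.2  0.2] t 0.15
```

```bash
python3 -m inch '{"dp": [[-564,-704,0],[-564,-704,0],[-564,-704,0],[-564,-704,0],[-564,-704,0],[-564,-704,0],[-564,-704,0],[-564,-704,0],[-564,-704,0],[-564,-704,0]], "turn": [1.72,1.72,1.72,1.72,1.72,1.72,1.72,1.72,1.72,1.72]}' 0
python3 -c "
from h import *
go(507.3,-291.6,200,-23.1)"
```

```text
clock: 1.15
tool_pos: [342.9, 74.3, 205.5]
eef_rot: [2.421, 2.002, 0.002]
force: [1.4, 1.0, -0.4]
grip_width: 0.997
finger_force: 0.0
dp [-328.4  230.3    5.5] turn 0.2141 q [ 0.05 -0.37  1.77  0.    1.74  0.24] pos [342.9  74.3 205.5] F [ 1.4  1.  -0.4] t 1.15
```

```bash
python3 -m inch '{"dp": [[-328,230,0],[-328,230,0],[-328,230,0],[-328,230,0],[-328,230,0],[-328,230,0],[-328,230,0],[-328,230,0],[-328,230,0],[-328,230,0]], "turn": [0.214,0.214,0.214,0.214,0.214,0.214,0.214,0.214,0.214,0.214]}'
python3 - <<'E'
from h import *
import pickle
s=snap("wrist");pickle.dump(s,open("w1.pkl","wb"))
save(s,"w1.png",None,1.5)
go(507.3,-291.6,200,-23.1)
for z in (8,44):print(proj(s,[507.3,-291.6,z]))
E
```

```text
clock: 2.15
tool_pos: [508.9, -288.7, 203.6]
eef_rot: [-2.614, -1.736, 0.001]
force: [0.0, 0.2, 0.1]
grip_width: 1.001
finger_force: 0.0
dp [-4.1  0.1  4.7] turn 0.0059 q [-0.61  0.17  1.28  0.    1.69 -0.21] pos [ 508.8 -287.8  204.7] F [-0.4  0.   0.5] t 2.2
[[251.51065794 171.14323512]]
[[251.39085765 178.39516528]]
```

View pics/w1.png

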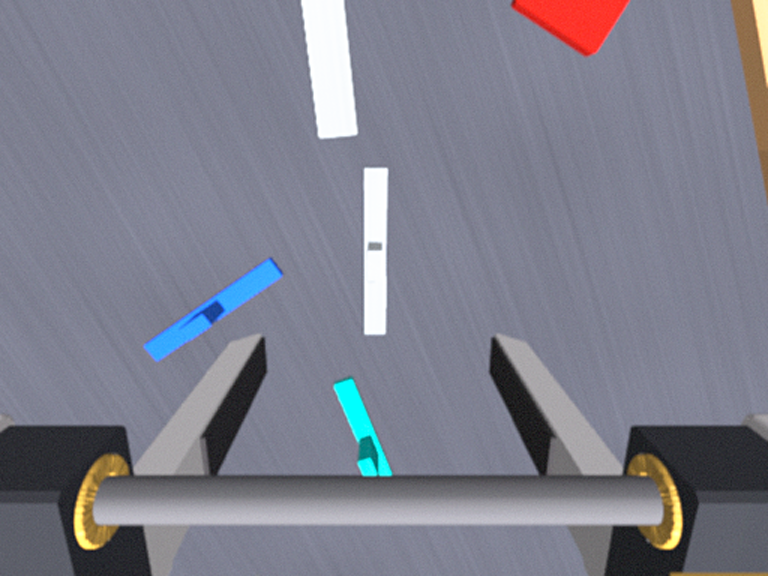

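The wrist view shows the steel keeper upright at (375,250) in 1.5x pixels, with its ends at rows 168 and 334. It is parallel to the pads, and the fingers' paths are clear of the blue and turquoise bars.

Run:
```python
from h import *
import pickle
s=pickle.load(open("w1.pkl","rb"));im=s["image"];hsv=cv2.cvtColor(im,cv2.COLOR_RGB2HSV)
m=((hsv[...,2]>190)&(hsv[...,1]<60));m[:105]=0;m[226:]=0;m[:,:230]=0;m[:,275:]=0
v,u=np.nonzero(m)
P=np.array([ray(s,(a,b),8)[:2] for a,b in zip(u,v)])
c=P.mean(0);ax=np.linalg.svd(P-c)[2][0];pr=(P-c)@ax;n=np.array([-ax[1],ax[0]]);pn=(P-c)@n
print(c,np.degrees(np.arctan2(ax[1],ax[0])),np.ptp(pr),np.ptp(pn),c+ax*(pr.max()+pr.min())/2+n*(pn.max()+pn.min())/2)
k=np.degrees(np.arctan2(ax[1],ax[0]))
mid=c+ax*(pr.max()+pr.min())/2+n*(pn.max()+pn.min())/2
go(*mid,11,k+90)
```

```text
[ 507.54820833 -286.26353931] -113.02758772477853 140.20047422178834 19.25373522467874 [ 505.83255485 -289.93961876]
dp [ -3.4  -1.6 193.7] turn 0.0047 q [-0.61  0.17  1.28  0.    1.69 -0.21] pos [ 508.8 -287.8  204.7] F [-0.4  0.   0.5] t 2.2
```

```bash
python3 -m inch '{"dp": [[-3,-1.5,45],[-3,-1.5,90],[-3,-1.5,135],[-3,-1.5,165],[-3,-1.5,180],[-3,-1.5,188],[-3,-1.5,192],[-3,-1.5,192],[-3,-1.5,192]], "turn": [0.005,0.005,0.005,0.005,0.005,0.005,0.005,0.005,0.005]}'
python3 -c "
from h import *
go(505.8,-289.9,11,-23.03)"
```

```text
clock: 3.1
tool_pos: [507.9, -291.1, 15.5]
eef_rot: [2.617, 1.732, 0.002]
force: [0.3, -0.2, -0.6]
grip_width: 1.0
finger_force: 0.0
dp [ 0.3 -2.4  4.5] turn 0.0001 q [-0.62  0.27  1.54  0.    1.32 -0.22] pos [ 507.9 -291.1   15.5] F [ 0.3 -0.2 -0.6] t 3.1
```

```bash
python3 -m inch '{"dp": [[0,-2,2],[0,-2,3],[0,-2,3],[0,-2,3]], "turn": [0,0,0,0]}'
python3 -m inch '{"dp": [[0,0,0],[0,0,0],[0,0,0],[0,0,0],[0,0,0],[0,0,0],[0,0,0],[0,0,0]], "turn": [0,0,0,0,0,0,0,0]}' 1 50
```

```text
clock: 3.5
tool_pos: [504.8, -289.6, 10.5]
eef_rot: [-2.62, -1.733, -0.0]
force: [-0.1, -0.5, -0.1]
grip_width: 1.001
finger_force: 0.0
clock: 4.3
tool_pos: [504.8, -289.6, 10.5]
eef_rot: [-2.62, -1.733, -0.0]
force: [0.6, 0.7, 0.5]
grip_width: 0.357
finger_force: 0.0
```

```bash
python3 -m inch '{"dp": [[0,0,0],[0,0,0],[0,0,0],[0,0,0],[0,0,0],[0,0,0]], "turn": [0,0,0,0,0,0]}'
python3 -c "
from h import *
o=arm.get_obs();print(o['grip_width']*94,o['finger_force'])
c=np.array([574,84]);a=np.radians(8.5);print(c+[-26*np.cos(a),-26*np.sin(a)])
"
```

```text
clock: 4.9
tool_pos: [504.9, -289.6, 10.5]
eef_rot: [2.62, 1.733, 0.0]
force: [0.2, -0.6, -0.3]
grip_width: 0.126
finger_force: 50.0
11.819896492788818 49.99926030635834
[548.28558755  80.15695531]
```

The grasp is good: 11.8 mm width and 50 N, which fits the 12 mm grip. Next I lift, then move toward the jig.

```bash
python3 -m inch '{"dp": [[0,0,-20],[0,0,-60],[0,0,-105],[0,0,-150],[0,0,-190],[0,0,-200],[0,0,-200],[0,0,-200]], "turn": [0,0,0,0,0,0,0,0]}'
python3 -c "
from h import *
o=arm.get_obs();print(o['grip_width']*94,o['finger_force'])
go(535,10,220,8.5)"
```

```text
clock: 5.7
tool_pos: [503.9, -288.9, 207.4]
eef_rot: [-2.617, -1.731, 0.003]
force: [0.2, 0.2, -1.9]
grip_width: 0.125
finger_force: 50.0
11.752549639246482 49.99885976314545
dp [287.3 -88.4 -11.9] turn -0.5504 q [-0.62  0.16  1.29  0.    1.7  -0.22] pos [ 503.9 -288.9  207.4] F [ 0.2  0.2 -1.9] t 5.7
```

```bash
python3 -m inch '{"dp": [[40,-12,-12],[80,-25,-12],[120,-37,-12],[160,-49,-12],[200,-62,-12],[240,-74,-12],[270,-84,-12],[287,-88,-12],[287,-88,-12],[287,-88,-12]], "turn": [-0.1,-0.2,-0.3,-0.4,-0.5,-0.55,-0.55,-0.55,-0.55,-0.55]}'
python3 -m inch '{"dp": [[0,0,0],[0,0,0],[0,0,0]], "turn": [0,0,0]}'
python3 - <<'E'
from h import *
import pickle
s=snap("wrist");pickle.dump(s,open("w2.pkl","wb"))
save(s,"w2.png",None,1.5)
go(535,10,220,8.5)
E
```

```text
clock: 6.7
tool_pos: [535.0, 8.8, 219.6]
eef_rot: [-2.048, -2.377, 0.006]
force: [0.5, -0.0, -1.8]
grip_width: 0.125
finger_force: 50.0
clock: 7.0
tool_pos: [536.0, 8.0, 222.3]
eef_rot: [-2.053, -2.378, 0.0]
force: [-0.1, -0.6, -1.7]
grip_width: 0.126
finger_force: 50.0
dp [ 2.  -0.8  2.4] turn -0.0017 q [-0.09  0.05  1.37  0.    1.71 -0.24] pos [536.1   8.1 222.4] F [ 0.2  0.2 -1.3] t 7.05
```

View pics/w2.png

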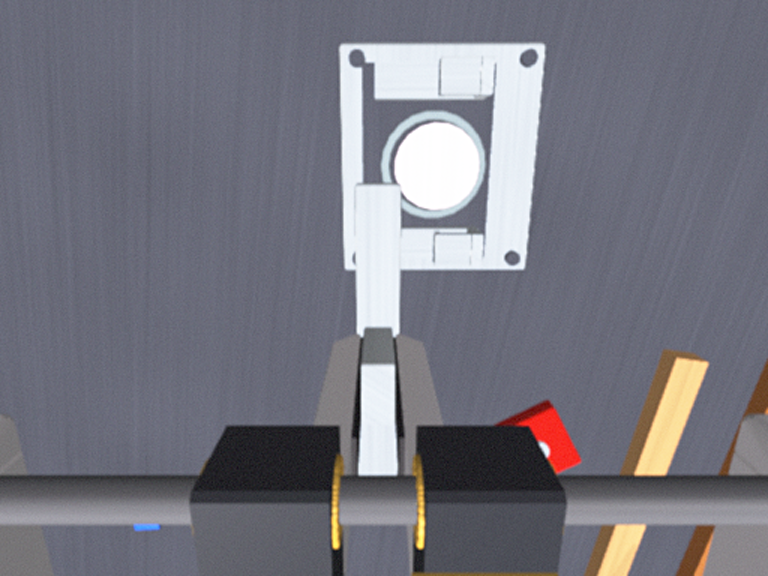

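The wrist view shows the jig with holes at (357,58), (529,58) and (512,258). The ejector is at (437,165), and the claws are to the right, which is jig +x. The held bar's end is at (377,185), parallel to the jig's y axis. Now I measure these.

Run:
```python
from h import *
import pickle
s=pickle.load(open("w2.pkl","rb"));g=cv2.cvtColor(s["image"],cv2.COLOR_RGB2GRAY)
H=[]
for a,b in ((357,58),(529,58),(512,258)):
    x=round(a/1.5);y=round(b/1.5);p=g[y-7:y+8,x-7:x+8]
    m=(p<170).astype(np.uint8);n,l,st,ce=cv2.connectedComponentsWithStats(m)
    i=l[7,7];q=ce[i]+[x-7,y-7];print(i,st[i],q);H.append(ray(s,q,30)[:2])
H=np.array(H);print(H)
ex=H[1]-H[0];ey=H[1]-H[2]
print("x",np.linalg.norm(ex),np.degrees(np.arctan2(ex[1],ex[0])),"y",np.linalg.norm(ey),np.degrees(np.arctan2(ey[1],ey[0])),"centre",(H[0]+H[2])/2)
# block top outline, z=30
# bar outer end: edges columns at rows 130..215 raw
z=s["image"].astype(int)
top=[]
for r in range(150,215,8):
    row=g[r].astype(int);d=np.diff(row)
    l=225+np.argmax(d[225:245]);R_=258+np.argmin(d[258:275]);top.append((r,l,R_))
print(top)
L=np.array([ray(s,(t[1]+.5,t[0]),220)[:2] for t in top]);e=L[0]-L[-1];print("bar L deg",np.degrees(np.arctan2(e[1],e[0])))
L=np.array([ray(s,(t[2]+.5,t[0]),220)[:2] for t in top]);e=L[0]-L[-1];print("bar R deg",np.degrees(np.arctan2(e[1],e[0])))
m=(g>252).astype(np.uint8);n,l,st,ce=cv2.connectedComponentsWithStats(m);i=l[110,291];print(st[i],ce[i])
c=(H[0]+H[2])/2
for z in(63,77,91):print(z,ray(s,ce[i],z)[:2]-c)
print("end",ray(s,(377/1.5,185/1.5),220))
```

```text
1 [  2   1  13  14 127] [238.53543307  39.51181102]
1 [  1   1  12  12 111] [352.12612613  38.36036036]
1 [ 2  2 11 10 79] [341.05063291 171.62025316]
[[501.58874435 148.58562361]
 [623.88872065 167.73945797]
 [645.76275903  20.43534724]]
x 123.79076530262734 8.900991894138553 y 148.91935601185412 98.44645794308208 centre [573.67575169  84.51048542]
[(150, np.int64(228), np.int64(266)), (158, np.int64(228), np.int64(265)), (166, np.int64(228), np.int64(265)), (174, np.int64(236), np.int64(265)), (182, np.int64(236), np.int64(266)), (190, np.int64(236), np.int64(266)), (198, np.int64(237), np.int64(265)), (206, np.int64(237), np.int64(265)), (214, np.int64(237), np.int64(265))]
bar L deg 105.13314345766217
bar R deg 98.26339825372997
[ 264   82   55   57 2448] [290.93300654 110.23161765]
63 [-6.18952596 -0.49319634]
77 [-7.97166448 -0.2017105 ]
91 [-9.753803    0.08977533]
end [526.35460701  76.8142658  220.        ]
```

```bash
python3 -c "
from h import *
go(548.0,80.5,125,8.5)"
```

```text
dp [69.9 22.3 97.4] turn -0.0017 q [-0.09  0.05  1.37  0.    1.71 -0.24] pos [536.1   8.1 222.4] F [ 0.2  0.2 -1.3] t 7.05
```

```bash
python3 -m inch '{"dp": [[30,10,0],[60,19,0],[70,22,20],[70,22,50],[70,22,80],[70,22,97],[70,22,97],[70,22,97],[70,22,97]], "turn": [0,0,0,0,0,0,0,0,0]}'
python3 - <<'E'
from h import *
go(548.0,80.5,112,8.5)
E
```

```text
clock: 7.95
tool_pos: [548.8, 81.3, 127.5]
eef_rot: [2.05, 2.377, 0.004]
force: [0.7, -0.3, -1.4]
grip_width: 0.124
finger_force: 50.0
dp [-0.6 -0.9 15.5] turn -0.0008 q [ 0.04  0.12  1.49  0.    1.53 -0.1 ] pos [548.8  81.3 127.5] F [ 0.7 -0.3 -1.4] t 7.95
```

```bash
python3 -m inch '{"dp": [[0,-1,8],[0,-1,15],[0,-1,20],[0,-1,20],[0,-1,20]], "turn": [0,0,0,0,0]}'
Z='0'; python3 -m inch '{"dp": [[0,0,2],[0,0,4],[0,0,5],[0,0,5],[0,0,5]], "turn": [0,0,0,0,0]}'
python3 -m inch '{"dp": [[0,0,2],[0,0,4],[0,0,5],[0,0,5],[0,0,5]], "turn": [0,0,0,0,0]}'
```

```text
clock: 8.45
tool_pos: [546.4, 81.3, 105.2]
eef_rot: [-2.051, -2.379, 0.0]
force: [1.0, -0.0, -2.1]
grip_width: 0.128
finger_force: 50.0
clock: 8.95
tool_pos: [546.6, 81.3, 100.5]
eef_rot: [2.051, 2.38, 0.0]
force: [-0.3, 0.3, -1.5]
grip_width: 0.127
finger_force: 50.0
clock: 9.45
tool_pos: [546.5, 81.3, 95.7]
eef_rot: [-2.051, -2.379, 0.0]
force: [-0.7, -0.3, 0.4]
grip_width: 0.124
finger_force: 50.0
```

```bash
python3 -m inch '{"dp": [[0,0,1],[0,0,2],[0,0,2],[0,0,2]], "turn": [0,0,0,0]}'
python3 -m inch '{"dp": [[0,0,1],[0,0,2],[0,0,2],[0,0,2]], "turn": [0,0,0,0]}'
python3 -m inch '{"dp": [[0,0,1],[0,0,2],[0,0,2],[0,0,2]], "turn": [0,0,0,0]}'
```

```text
clock: 9.85
tool_pos: [546.6, 81.3, 93.5]
eef_rot: [2.051, 2.38, 0.0]
force: [-1.3, 0.6, 1.3]
grip_width: 0.121
finger_force: 50.0
clock: 10.25
tool_pos: [546.6, 81.3, 91.5]
eef_rot: [2.051, 2.38, 0.0]
force: [-0.7, -0.5, 1.5]
grip_width: 0.129
finger_force: 50.0
clock: 10.65
tool_pos: [546.6, 81.3, 89.5]
eef_rot: [2.051, 2.38, 0.0]
force: [-0.6, -0.3, 1.5]
grip_width: 0.123
finger_force: 50.0
```

```bash
python3 -m inch '{"dp": [[0,0,2],[0,0,4],[0,0,5],[0,0,6],[0,0,6],[0,0,6]], "turn": [0,0,0,0,0,0]}'
python3 -m inch '{"dp": [[0,0,1],[0,0,2],[0,0,2],[0,0,2]], "turn": [0,0,0,0]}'
python3 -m inch '{"dp": [[0,0,0.5],[0,0,1],[0,0,1],[0,0,1]], "turn": [0,0,0,0]}'
```

```text
clock: 11.25
tool_pos: [546.7, 81.3, 83.6]
eef_rot: [2.051, 2.379, 0.0]
force: [-0.6, 0.3, 2.2]
grip_width: 0.126
finger_force: 50.0
clock: 11.65
tool_pos: [546.7, 81.3, 81.5]
eef_rot: [2.051, 2.379, 0.0]
force: [-2.2, 0.4, 4.3]
grip_width: 0.124
finger_force: 50.0
clock: 12.05
tool_pos: [546.7, 81.3, 80.5]
eef_rot: [2.051, 2.38, 0.0]
force: [-2.1, -0.4, 5.0]
grip_width: 0.123
finger_force: 50.0
```

```bash
python3 -m inch '{"dp": [[0,0,0.5],[0,0,1],[0,0,1],[0,0,1]], "turn": [0,0,0,0]}'
python3 -m inch '{"dp": [[0,0,0.5],[0,0,1],[0,0,1],[0,0,1]], "turn": [0,0,0,0]}'
python3 -c "
from h import *
go(548,80.5,77,8.5);print(arm.get_obs()['wrist_torque'])"
```

```text
clock: 12.45
tool_pos: [546.7, 81.3, 79.6]
eef_rot: [2.051, 2.379, 0.001]
force: [-1.7, -0.4, 5.5]
grip_width: 0.124
finger_force: 50.0
clock: 12.85
tool_pos: [546.7, 81.3, 78.6]
eef_rot: [2.051, 2.379, 0.0]
force: [-1.3, 0.8, 5.6]
grip_width: 0.122
finger_force: 50.0
dp [-1.   1.2  1.6] turn -0.0003 q [ 0.05  0.15  1.55  0.    1.44 -0.1 ] pos [546.7  81.3  78.6] F [-1.3  0.8  5.6] t 12.85
[-0.13931722  0.37195972 -0.0558222 ]
```

```bash
python3 -m inch '{"dp": [[0,0,0.5],[0,0,1],[0,0,1],[0,0,1]], "turn": [0,0,0,0]}'
python3 -m inch '{"dp": [[0,0,0.3],[0,0,0.5],[0,0,0.5],[0,0,0.5]], "turn": [0,0,0,0]}'
```

```text
clock: 13.25
tool_pos: [546.7, 81.3, 77.7]
eef_rot: [2.051, 2.379, 0.001]
force: [-1.5, -0.7, 5.6]
grip_width: 0.124
finger_force: 50.0
clock: 13.65
tool_pos: [546.7, 81.3, 77.8]
eef_rot: [2.051, 2.379, 0.001]
force: [-2.1, 0.8, 7.9]
grip_width: 0.13
finger_force: 50.0
```

```bash
python3 -m inch '{"dp": [[0,0,0.5],[0,0,1],[0,0,1],[0,0,1]], "turn": [0,0,0,0]}'
python3 - <<'E'
from h import *
s=snap("scene");u,v=proj(s,[574,84,80])[0].astype(int);print(u,v)
save(s,"s2.png",(u-70,v-70,u+70,v+35),5)
go(548+32.5*np.cos(np.radians(8.5)),80.5+32.5*np.sin(np.radians(8.5)),77,8.5)
E
```

```text
clock: 14.05
tool_pos: [546.7, 81.3, 77.7]
eef_rot: [2.051, 2.379, 0.001]
force: [-4.6, -0.4, 10.7]
grip_width: 0.126
finger_force: 50.0
288 206
dp [-1.  33.7  0.7] turn -0.0003 q [ 0.05  0.15  1.56  0.    1.43 -0.1 ] pos [546.7  81.3  77.7] F [-4.9  0.4 11.7] t 14.1
```

View pics/s2.png

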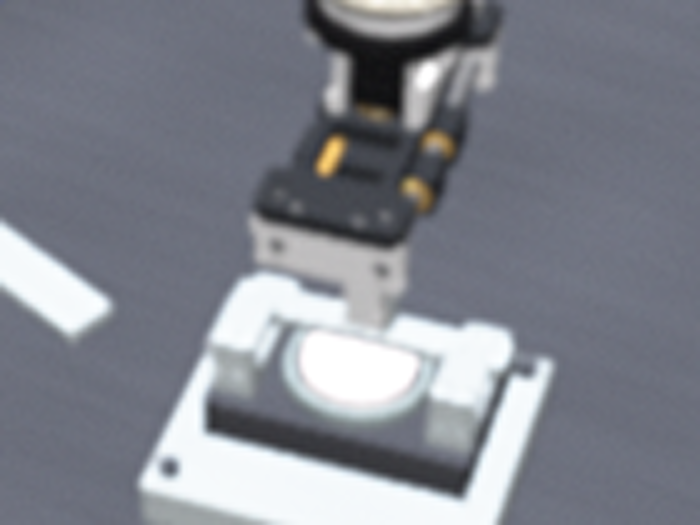

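The scene crop shows the bar lying across the ejector in front of both claws (claws at (250,330) and (480,380) in the crop), with the ejector pressed down. The force rose at TCP z 77.7, so P ≈ 22 mm. Now I slide home.

```bash
python3 -m inch '{"dp": [[0,2,0],[0,4,0],[0,6,0],[0,8,0],[0,8,0]], "turn": [0,0,0,0,0]}'
python3 -m inch '{"dp": [[0,2,0],[0,4,0],[0,6,0],[0,6,0]], "turn": [0,0,0,0]}'
```

```text
clock: 14.6
tool_pos: [553.5, 82.3, 77.7]
eef_rot: [-2.05, -2.379, 0.003]
force: [-6.8, -0.1, 12.7]
grip_width: 0.128
finger_force: 50.0
clock: 15.0
tool_pos: [559.5, 83.2, 77.7]
eef_rot: [-2.05, -2.379, 0.002]
force: [-6.4, -0.6, 13.2]
grip_width: 0.123
finger_force: 50.0
```

```bash
python3 -m inch '{"dp": [[0,2,0],[0,4,0],[0,6,0],[0,8,0],[0,8,0]], "turn": [0,0,0,0,0]}'
python3 -m inch '{"dp": [[0,2,0],[0,4,0],[0,6,0],[0,8,0],[0,8,0]], "turn": [0,0,0,0,0]}'
python3 -c "
from h import *
o=arm.get_obs();a=np.radians(8.5);e=o['tool_pos'][:2]-[573.7,84.4];print(e@[np.cos(a),np.sin(a)],e@[-np.sin(a),np.cos(a)],o['wrist_torque'])"
```

```text
clock: 15.5
tool_pos: [567.3, 84.3, 77.7]
eef_rot: [-2.05, -2.379, 0.003]
force: [-8.4, -2.0, 13.0]
grip_width: 0.126
finger_force: 50.0
clock: 16.0
tool_pos: [575.3, 85.5, 77.7]
eef_rot: [-2.05, -2.379, 0.002]
force: [-7.1, -0.8, 12.4]
grip_width: 0.125
finger_force: 50.0
1.749845046040377 0.8637459891313681 [-0.18918823  1.37138229  0.00484834]
```

```bash
python3 -m inch '{"dp": [[0,1,0],[0,2,0],[0,3,0],[0,4,0],[0,4,0]], "turn": [0,0,0,0,0]}'
python3 -m inch '{"dp": [[0,0.5,0],[0,1,0],[0,1,0],[0,1,0]], "turn": [0,0,0,0]}'
python3 -m inch '{"dp": [[0,0.5,0],[0,1,0],[0,1,0],[0,1,0]], "turn": [0,0,0,0]}'
```

```text
clock: 16.5
tool_pos: [579.1, 86.1, 77.7]
eef_rot: [-2.05, -2.379, 0.003]
force: [-6.1, -0.3, 12.0]
grip_width: 0.121
finger_force: 50.0
clock: 16.9
tool_pos: [579.9, 86.2, 77.7]
eef_rot: [-2.05, -2.379, 0.003]
force: [-8.0, -1.7, 12.9]
grip_width: 0.124
finger_force: 50.0
clock: 17.3
tool_pos: [580.0, 86.2, 77.7]
eef_rot: [-2.049, -2.378, 0.006]
force: [-9.4, -2.3, 14.4]
grip_width: 0.124
finger_force: 50.0
```

```bash
python3 -m inch '{"dp": [[0,0.5,0],[0,1,0],[0,1,0],[0,1,0]], "turn": [0,0,0,0]}'
python3 -c "
from h import *
print(arm.get_obs()['wrist_torque'])"
```

```text
clock: 17.7
tool_pos: [580.0, 86.2, 77.7]
eef_rot: [-2.048, -2.376, 0.008]
force: [-11.8, -1.0, 15.0]
grip_width: 0.121
finger_force: 50.0
[-0.40765001  2.42010633 -0.00399178]
```

```bash
python3 -m inch '{"dp": [[0,-1,0],[0,-2,0],[0,-3,0],[0,-3,0]], "turn": [0,0,0,0]}'
python3 -m inch '{"dp": [[0,0,-1],[0,0,-2],[0,0,-3],[0,0,-4],[0,0,-4]], "turn": [0,0,0,0,0]}'
```

```text
clock: 18.1
tool_pos: [579.9, 86.2, 77.7]
eef_rot: [2.051, 2.379, 0.0]
force: [-5.0, -0.1, 11.7]
grip_width: 0.126
finger_force: 50.0
clock: 18.6
tool_pos: [579.9, 86.2, 80.0]
eef_rot: [-2.051, -2.379, 0.001]
force: [-3.2, -0.5, 6.2]
grip_width: 0.125
finger_force: 50.0
```

```bash
python3 -m inch '{"dp": [[0,-0.5,-0.5],[0,-1,-1],[0,-1,-2],[0,-1,-3],[0,-1,-3]], "turn": [0,0,0,0,0]}'
python3 -m inch '{"dp": [[0,0,-0.5],[0,0,-1],[0,0,-1],[0,0,-1]], "turn": [0,0,0,0]}'
```

```text
clock: 19.1
tool_pos: [579.8, 86.2, 83.4]
eef_rot: [2.05, 2.379, 0.002]
force: [0.8, -0.1, 4.8]
grip_width: 0.125
finger_force: 50.0
clock: 19.5
tool_pos: [579.8, 86.2, 83.7]
eef_rot: [2.051, 2.379, 0.001]
force: [4.7, 0.6, 0.7]
grip_width: 0.125
finger_force: 50.0
```

```bash
python3 -m inch '{"dp": [[0,0.7,0],[0,0.7,0],[0,0.7,0]], "turn": [0,0,0]}'
python3 -m inch '{"dp": [[0,0,0],[0,0,0],[0,0,0],[0,0,0],[0,0,0],[0,0,0]], "turn": [0,0,0,0,0,0]}' 0.6
python3 - <<'E'
from h import *
s=snap("scene");u,v=proj(s,[574,84,80])[0].astype(int)
save(s,"s3.png",(u-50,v-50,u+50,v+30),7)
E
```

```text
clock: 19.8
tool_pos: [579.8, 86.2, 83.7]
eef_rot: [-2.051, -2.379, 0.0]
force: [3.7, 0.2, 0.4]
grip_width: 0.125
finger_force: 50.0
clock: 20.4
tool_pos: [579.8, 86.3, 83.9]
eef_rot: [-2.051, -2.379, 0.0]
force: [0.1, -0.9, -0.2]
grip_width: 0.399
finger_force: 0.0
```

View pics/s3.png

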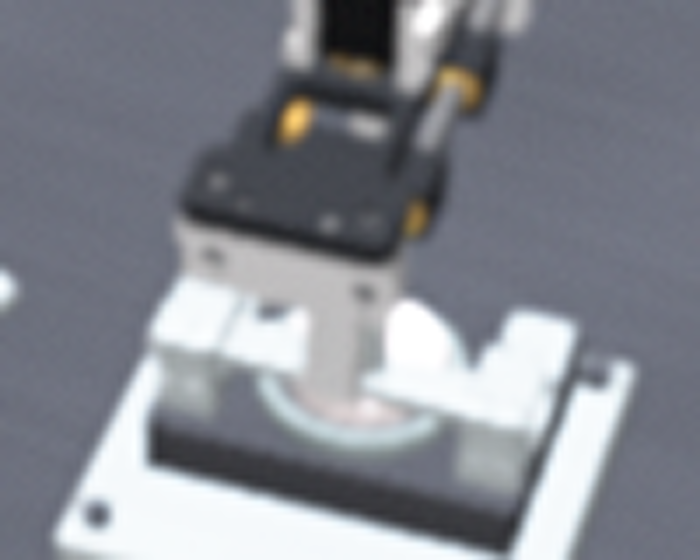

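The crop shows the bar spanning between the claws (ends under the lips at (210,330) and (500,390)) and the ejector held below it. The fingers are free, so I rise and check.

```bash
python3 -m inch '{"dp": [[0,0,-10],[0,0,-25],[0,0,-50],[0,0,-90],[0,0,-130],[0,0,-160],[0,0,-160]], "turn": [0,0,0,0,0,0,0]}'
python3 -m inch '{"dp": [[-40,0,0],[-80,0,0],[-100,0,0],[-100,0,0],[-100,0,0]], "turn": [0,0,0,0,0]}'
python3 - <<'E'
from h import *
s=snap("wrist");u,v=proj(s,[574,84,70])[0].astype(int);print(u,v)
t=snap("scene");a,b=proj(t,[574,84,70])[0].astype(int)
def c(s,u,v,r):
    im=s["image"][max(v-r,0):v+r,max(u-r,0):u+r,::-1];return cv2.resize(im,(390,390),interpolation=cv2.INTER_CUBIC)
cv2.imwrite("pics/end.png",np.hstack([c(s,u,v,85),c(t,a,b,40)]))
# grip top centre z=51+22+44
e=np.array([np.cos(np.radians(8.5)),np.sin(np.radians(8.5))])
print(proj(s,[*(np.array([573.7,84.4])+6.5*e),117])-[u-85,v-85])
E
```

```text
clock: 21.15
tool_pos: [582.5, 86.4, 252.4]
eef_rot: [2.044, 2.372, 0.015]
force: [1.0, 0.9, -0.2]
grip_width: 0.403
finger_force: 0.0
clock: 21.65
tool_pos: [594.4, -12.4, 243.7]
eef_rot: [-2.051, -2.378, -0.0]
force: [0.2, -0.4, 0.4]
grip_width: 0.4
finger_force: 0.0
245 83
[[91.25412748 82.55402455]]
```

View pics/end.png

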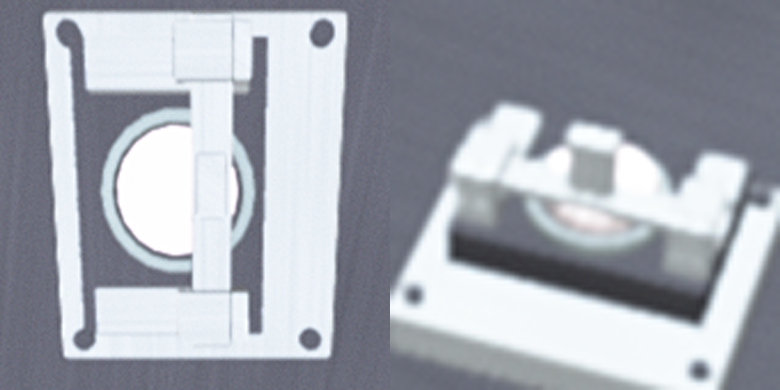

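The bar lies straight under both lips, against the back wall side, with the ejector trapped below it. The robot is clear of everything.

```bash
python3 -c "
from station import arm
print(arm.close_job())"
```

```text
the job is handed in; nothing more can be done
None
```

I handed the job in: the keeper bar sits behind the lips of both claws with the ejector trapped under it, the wrist force never read above about 20 N at any check, and the robot finished clear at 21.7 s without touching the other things on the table.

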